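# Close the finger-roll box and stack it for storage

## Task

Put the lid that fits on the open roll box and press it down at both ends until both end catches snap home; then set the closed box, the roll still in it, gently on top of the other long closed box so that its foot sits squarely down inside the raised rim of that box's lid. Do not tip the boxes or shove the lower one about, and leave everything else on the bench where it is.

Things in the scene. Friction and masses are not known exactly. Their poses are not given: they have to be found in the camera images.
- tub: Open white plastic box with one loose bread roll in it. Foot 149 (x) by 44 mm (y), walls flaring to a round rim (8 mm bead) 168 by 58 mm outside, rim top 62 mm up; about 0.11 kg. Origin: centre of the underside; x lengthwise, z up; both ends alike. Snapped shut, it can be lifted by the lid's skirt: the lid pulls off only at about 10 N.
- lid: Long white lid that fits the open box, right way up on the bench: 176 x 66 mm over the skirt (192 over the end tabs); panel top 16 mm, raised stacking rim (156 x 50 mm inside) 20 mm above the skirt's lower edge. Rigid, held across its 66 mm width. Origin: centre of the lower edge, x lengthwise, z up, ends alike. Height over the box's underside: 60 mm resting loose on the rim, 48.5 mm snapped.
- lid_end_a (a point): Place to press: top of the lid's panel, centre line, 65 mm from the middle to the lid's +x end. 64.5 mm above the box's underside when snapped home, 74 to 76 when only resting. A springy tongue at the end has a bead that snaps under the box's rim: 10 to 14 N pressed there, over 20 N if pressed in the middle. Play over the rim: 1 to 1.5 mm, with rounded lead-in.
- lid_end_b (a point): The same point at the lid's -x end, 65 mm from the middle.
- stored: The other long box of the same size and make (loose, 300 g or so), already filled and closed, standing on the bench: 192 mm by 66 mm over its lid, 68.5 mm high over the lid's stacking rim. The open box's foot sits in that rim with 3 mm play all round; both boxes then point the same way (either end to either end). Origin: centre of its underside; x along its length, z up.
- stored_recess (a point): Centre of the flat panel inside the raised rim of that closed box's lid, 64.5 mm above its underside: where the middle of the open box's underside must come to rest.
- roll: The bread roll in the open box, 125 mm long, 36 mm thick, about 45 g; lies lengthwise, stays inside, below the rim. Origin: its middle.
- short_lid: Bystander: a shorter lid of the same make and width, 120 mm by 66 mm over the skirt (136 mm over the tabs), 20 mm high, for another size of box. It does not fit; leave alone. Origin: centre of its lower edge.
- short_box: Bystander: a short closed box of the same make, 136 mm by 66 mm, 68.5 mm high, farther back. Leave alone. Origin: centre of its underside.
- scraper: Bystander: bench scraper, steel blade 85 by 140 mm with a round wooden grip, near the robot, 18 mm high. Leave alone.
- brush: Bystander: pastry brush, 200 mm long, near the robot. Leave alone.
- seed_jar: Bystander: jar of seeds with a steel cap, 72 mm across, 120 mm high, farther back. Leave alone.

How it is judged:
By the outcome, as a careful person would: the job done as asked, in the order asked, and still so for the second after the job is handed in, with the robot touching nothing.
It also fails if it takes over 72 s, if anything falls off the work surface, if the arm or the gripper's body presses on something with over 40 N, if the wrist force passes 120 N, or if a joint passes its speed limit or range.

## Robot

A 7-joint arm with a two-finger parallel gripper is mounted at the origin on the work surface. World frame = base frame: x ahead of the robot, y to its left, z up, the work surface at z = 0. Lengths are in m, angles in rad, forces in N, time in s.
With the tool pointing down it reaches from about 0.425 to 0.875 m from the base axis. Payload 4.7 kg.
Tool frame: the origin (TCP) lies midway between the tips of the shut fingers; the grasp point (between the pads) lies 19 mm behind it; z points along the fingers, x is the direction in which the jaws open and shut, and the axes are right-handed (so a half turn about z gives the same grasp; the last joint's range is limited). The gripper opens to 85 mm and grips with 20 to 120 N. Pads are 22 mm wide; open, the fingers measure 114 mm over their backs; the gripper's body (76 mm by 85 mm) begins 54 mm behind the grasp point. The pads swing forward as they close: fully open they stand 13 mm farther back than shut.
Start: joints at [-1.189, 0.321, -0.07, 1.45, 0.023, 1.371, -0.057], TCP at [0.234, 0.607, 0.231] pointing down, gripper open.
Joint ranges: [-2.86, 2.86], [-0.3, 2.09], [-1.38, 1.24], [0.06, 2.45], [-1.56, 4.7], [0.09, 2.05], [-2.69, 2.69]. Speed limits (rad/s): [2.57, 2.57, 3.14, 3.14, 3.14, 3.14, 3.14].

## Interface

Orientations are given as a unit quaternion [x, y, z, w].
In Python, from plant import status, get_image, camera_model, arm, nets gives the robot as it stands.
- The arm moves only by the tool send_rows, never from a script. Its argument "moves" is a list of rows, each a list of 3 entries, a list of its own where there are three numbers: the shift along the tool's x, y, z in cm, then the turn, a rotation vector about the tool's x, y, z in rad, then the closure, from -1 (fully open) to 1 (shut). A call has 1 to 12 rows; each row shifts and turns the pose as measured when the row begins, along the tool's axes as they then stand; what a row does not reach is not made up. A row lasts 1/10 s, in which the tool goes at most 50 mm and 8.59 degrees, less where a joint would pass 70% of its speed; a pose out of reach is approached as far as the arm can. A call is refused whole if a number of a shift passes 5 or a number of a turn 0.15, either way. A call with a gripper value outside its range is refused whole. The fingers move at their own pace and stop on an object; "newtons" is the grip in N (left out, the last holds). Time passes only in rows, so rows that do not move let the fingers close. It gives the time, the measured TCP pose, the force and the opening at its end, in the units of the state.
- status.observe(): the state, without advancing time (a new reading comes with each control period).
- get_image(name): name is "scene" or "top" or "wrist"; returns (picture, depth): 480x640x3 uint8, blue, green, red; 480x640 float32, m along the optical axis (not along the pixel's ray), 0 where there is no reading.
- camera_model(name): a dict with "camera_matrix" (3x3 intrinsics, pixels), "extrinsics" (4x4, takes a point from world to camera coordinates). Camera axes: x right, y up, looking along -z (the intrinsics and any distortion apply to the point x, -y, -z); pixel columns grow to the right and rows downward; lengths in m; the calibration is good to about 2 mm. A picture is of the moment at which its call begins: read the wrist's pose just before it. camera_model takes no time and is no camera call; for the wrist camera it gives the pose at the moment of the call.
- arm.close_job(): hands the job in, once; it reports no verdict.
Trained networks look in the newest picture that a camera, given by its name, has taken for a name from the list of things; names that differ only in an ending like _2 or _b are one class to them, and where a whole thing is asked for, a point or a joint stands for the part that bears it (a point fixed in the world has none). Each returns a list of dicts, best first, with "confidence" (0 to 1); they miss things now and then, are a little off and sometimes report something else, mostly with a low value. They report only what shows in the picture. A call takes as long as a camera call.
- nets.look_for(camera, query): "box" ([left, top, right, bottom] in pixels, round what is visible of it).
- nets.silhouettes(camera, query): "pixels" (480x640 bool, what is visible of it) and "box" ([left, top, right, bottom] in pixels, round what is visible of it).
The state is a dict: "t": time; "joints": joint angles; "joint_vel": joint speeds; "joint_torque": joint torques, N m; "tool_pos": TCP position; "tool_rot": TCP orientation; "contact_force": force on the tool from outside, world axes, zero at the start; "ft_torque": the same for the moment, N m; "opening": finger opening in m.
Only numpy, scipy, OpenCV 4.12 (cv2) and the standard library are available. Lean on these libraries where they do the work, as an engineer would, in place of code of your own. Each camera call takes 0.05 s, during which the arm holds its last target.

## Working session

There is one attempt and no reset: what is moved stays moved. The work goes in short steps, Python scripts to look and compute and a tool call to move; the robot and the scene stay as the last step left them, time stands still between calls to the robot, and variables do not carry over. Pictures are saved under pics/ and viewed, and the job is handed in when it is done.

Besides the shell and the picture viewer there is one more tool, called after "Call:" as name([rows], argument=value, ...), one row to a line, values as JSON. send_rows: Moves the arm, as the interface text tells. Its arguments: {"type":"object","properties":{"moves":{"type":"array"},"newtons":{"type":"number"}},"required":["moves"]}

```bash
ls; mkdir -p pics
python3 - <<'E'
from plant import status,get_image,camera_model,arm,nets
import cv2
s=status.observe();print(s)
for n in("scene","top","wrist"):
    im,d=get_image(n);cv2.imwrite(f"pics/{n}0.png",im)
    import numpy as np
    np.save(f"/tmp/{n}0.npy",d)
    m=camera_model(n);print(n,m)
E
```

```text
pics
{'t': 0.0, 'joints': array([-1.18889416,  0.32183411, -0.07008516,  1.45167648,  0.02260006,
        1.37079981, -0.05691475]), 'joint_vel': array([ 2.27953262e-03,  1.85377348e-05,  1.33998432e-03, -7.32838765e-04,
        1.24336595e-03, -1.32659757e-03,  5.93920245e-05]), 'joint_torque': array([ 7.96301101e-04, -4.93579352e+01, -3.81575134e-01, -3.14334762e+01,
        1.30134783e-02,  1.16296453e-02,  3.42105488e-05]), 'tool_pos': array([0.23356921, 0.60600635, 0.23021555]), 'tool_rot': array([ 8.24484387e-01,  5.65883879e-01, -7.67001771e-04,  5.86187243e-04]), 'contact_force': array([-0.08824902,  0.12200027, -0.05739226]), 'ft_torque': array([ 0.03272558,  0.04473886, -0.0249619 ]), 'opening': 0.08603448160734095}
scene {'camera_matrix': array([[456.47822321,   0.        , 320.89303177],
       [  0.        , 456.47822321, 237.26738273],
       [  0.        ,   0.        ,   1.        ]]), 'extrinsics': array([[-0.49192022,  0.87039712, -0.02057559,  0.25027837],
       [-0.57351114, -0.30616796,  0.75983298,  0.23870113],
       [ 0.65505684,  0.38557754,  0.64979265, -1
[... 250 characters left out ...]
, 'extrinsics': array([[-0.02890249, -0.99956312,  0.00618122,  0.02073596],
       [ 0.98459051, -0.02740149,  0.1727156 , -0.54369036],
       [-0.17247077,  0.01107788,  0.98495234, -1.15625708],
       [ 0.        ,  0.        ,  0.        ,  1.        ]])}
wrist {'camera_matrix': array([[401.84419961,   0.        , 316.03312803],
       [  0.        , 401.84419961, 237.03093944],
       [  0.        ,   0.        ,   1.        ]]), 'extrinsics': array([[ 0.35862032,  0.93347943, -0.00275922, -0.64804813],
       [-0.8895413 ,  0.34084115, -0.30420978,  0.04051822],
       [-0.28303312,  0.11155025,  0.95260107, -0.38083745],
       [ 0.        ,  0.        ,  0.        ,  1.        ]])}
```

View pics/scene0.png

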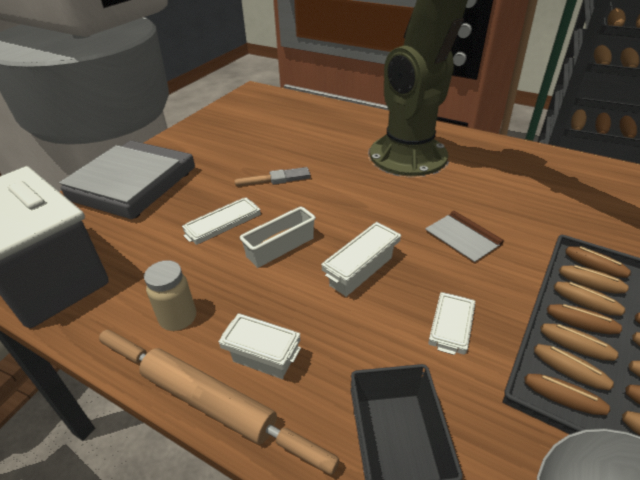

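View pics/top0.png

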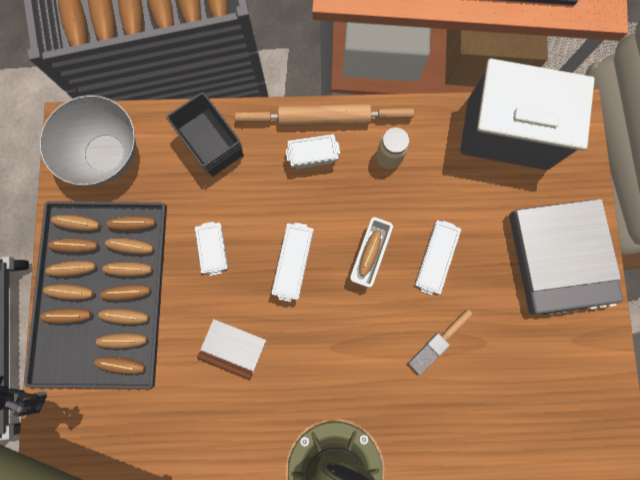

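View pics/wrist0.png

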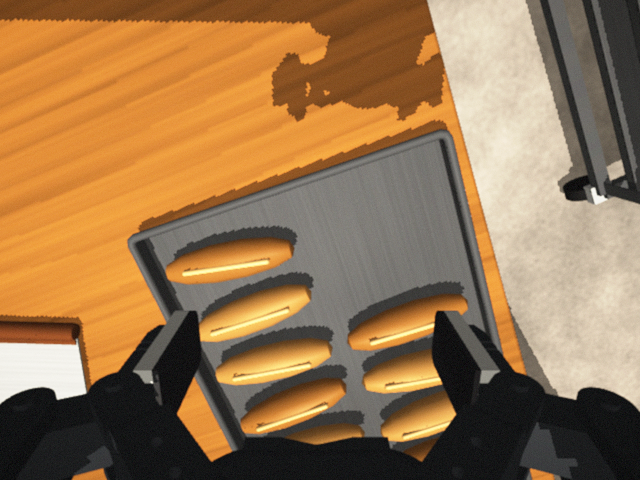

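```bash
cat > h.py <<'E'
from plant import status,get_image,camera_model,arm,nets
import numpy as np, cv2
from scipy.spatial.transform import Rotation as R
def world(d,m):
    K=m["camera_matrix"];E=m["extrinsics"]
    v,u=np.mgrid[0:480,0:640]
    x=(u-K[0,2])/K[0,0]*d;y=-(v-K[1,2])/K[1,1]*d
    P=np.stack([x,y,-d,np.ones_like(d)],-1)
    return (P@np.linalg.inv(E).T)[...,:3]
def rect(p):
    r=cv2.minAreaRect((p[:,:2]*1000).astype(np.float32))
    (cx,cy),(w,h),a=r
    if w<h: w,h=h,w;a+=90
    a=(a+90)%180-90
    return [round(float(q),1) for q in(cx,cy,w,h,a)]
def st():
    s=status.observe()
    e=R.from_quat(s["tool_rot"]).as_matrix()
    print("t",round(s["t"],2),"pos",s["tool_pos"].round(4),"x",e[:,0].round(4),"z",e[:,2].round(4),"F",s["contact_force"].round(1),"T",s["ft_torque"].round(2),"op",round(s["opening"],4),"j",s["joints"].round(2))
    return s,e
E
python3 - <<'E'
from h import *
for cam in("top","scene"):
    d=np.load(f"/tmp/{cam}0.npy");m=camera_model(cam);W=world(d,m)
    for q in("lid","tub","stored","short_lid","short_box"):
        for r in nets.silhouettes(cam,q)[:5]:
            px=r["pixels"]&(d>0)
            p=W[cv2.erode(px.astype(np.uint8),np.ones((1,1)))>0]
            if len(p)<20: continue
            z=p[:,2];zt=np.percentile(z,95)
            print(cam,q,round(r["confidence"],2),np.round(r["box"]),len(p),"z",np.percentile(z,[2,20,50,80,95,99]).round(4),"rect",rect(p[z>zt-0.012]),p[z>zt-.012].mean(0).round(4))
    t=W[(W[...,2]<.02)&(W[...,2]>-.02)&(d>0)]; print("table z",np.median(t[:,2]), "x med")
E
```

```text
top lid 0.65 [414. 218. 461. 294.] 1942 z [0.0016 0.0122 0.0147 0.0173 0.0198 0.0219] rect [497.3, -274.7, 181.1, 66.9, -21.5] [ 0.4958 -0.2734  0.0151]
top tub 0.67 [348. 216. 395. 287.] 1062 z [-0.0026  0.0026  0.0534  0.0605  0.0629  0.0648] rect [507.7, -102.5, 168.3, 57.9, -21.7] [ 0.5078 -0.1022  0.0598]
top stored 0.83 [267. 224. 312. 306.] 2061 z [0.0517 0.0614 0.0635 0.0661 0.0687 0.0706] rect [490.9, 89.5, 181.1, 65.9, -13.5] [0.4886 0.0896 0.0639]
top short_lid 0.82 [194. 223. 227. 276.] 1273 z [0.0036 0.0126 0.015  0.0177 0.0201 0.0221] rect [536.0, 297.1, 124.0, 65.9, 8.7] [0.5346 0.2964 0.0153]
top short_box 0.62 [285. 136. 339. 169.] 1424 z [0.0028 0.0598 0.0629 0.0656 0.0682 0.0698] rect [769.3, 34.6, 123.4, 68.7, -82.8] [0.7676 0.0344 0.0636]
table z -0.0008652801244599662 x med
scene lid 0.8 [183. 201. 259. 244.] 1659 z [0.0011 0.0119 0.0155 0.0173 0.0196 0.0211] rect [502.6, -274.3, 180.2, 67.9, -22.2] [ 0.5081 -0.2733  0.0156]
scene tub 0.83 [240. 207. 313. 266.] 2488 z [0.0028 0.0221 0.0396 0.0576 0.0617 0.063 ] rect [512.1, -103.2, 169.1, 59.0, -22.3] [ 0.5134 -
[... 428 characters left out ...]
2.0, 66.6, -13.3] [0.5036 0.0894 0.0646]
scene stored 0.72 [183. 202. 258. 247.] 1657 z [0.0013 0.0122 0.0155 0.0175 0.0198 0.0211] rect [502.4, -274.6, 179.8, 68.5, -22.2] [ 0.5081 -0.2737  0.0157]
scene short_lid 0.97 [425. 294. 478. 353.] 2087 z [0.0027 0.0146 0.0162 0.0181 0.0202 0.0213] rect [541.3, 296.3, 126.8, 66.0, 8.5] [0.5477 0.2973 0.0165]
scene short_box 0.83 [222. 313. 298. 380.] 3436 z [0.0007 0.0515 0.0641 0.066  0.0687 0.0699] rect [774.6, 32.3, 125.8, 66.6, -83.4] [0.7764 0.0365 0.0649]
scene short_box 0.64 [427. 294. 475. 355.] 2036 z [0.0031 0.0147 0.0162 0.0181 0.0202 0.0213] rect [541.4, 296.0, 126.8, 65.3, 8.1] [0.5479 0.2972 0.0165]
table z 6.600395491185296e-05 x med
```

```bash
cat >> h.py <<'E'
def plan(target,ang=None,rows=True):
    """target world xyz (m); ang: long-axis angle deg (tool y along it), tool down"""
    s,e=st()
    p=s["tool_pos"];d=e.T@(np.array(target)-p)*100
    out=[d.round(2)]
    if ang is not None:
        a=np.radians(ang);y=np.array([np.cos(a),np.sin(a),0]);z=np.array([0,0,-1.]);x=np.cross(y,z)
        T=np.stack([x,y,z],1)
        out.append(R.from_matrix(e.T@T).as_rotvec().round(4))
    print("shift cm",out[0],"turn",out[1] if ang is not None else "", "n",np.ceil(np.linalg.norm(d)/5))
E
python3 - <<'E'
from h import *
m=camera_model("wrist");E=m["extrinsics"];c=-E[:3,:3].T@E[:3,3]
s,e=st()
print("cam in tool",e.T@(c-s["tool_pos"]),"fwd in tool",e.T@(-E[2,:3]), "camx",e.T@E[0,:3])
plan([.42,.40,.23],-13.4)
plan([.45,.09,.23],-13.4)
E
```

```text
t 0.65 pos [0.2338 0.6065 0.2314] x [3.595e-01 9.331e-01 1.000e-04] z [ 1.e-04  1.e-04 -1.e+00] F [-0.2  0.   0.2] T [ 0.01  0.03 -0.03] op 0.0858 j [-1.19  0.32 -0.07  1.45  0.02  1.37 -0.06]
cam in tool [-0.00079585 -0.07794976 -0.1428738 ] fwd in tool [-9.11696216e-04  3.04123725e-01  9.52632106e-01] camx [ 9.99998727e-01 -9.70457538e-04  1.26684185e-03]
t 0.65 pos [0.2338 0.6065 0.2314] x [3.595e-01 9.331e-01 1.000e-04] z [ 1.e-04  1.e-04 -1.e+00] F [-0.2  0.   0.2] T [ 0.01  0.03 -0.03] op 0.0858 j [-1.19  0.32 -0.07  1.45  0.02  1.37 -0.06]
shift cm [-12.58  24.8    0.14] turn [ 1.000e-04 -1.000e-04 -1.339e-01] n 6.0
t 0.65 pos [0.2338 0.6065 0.2314] x [3.595e-01 9.331e-01 1.000e-04] z [ 1.e-04  1.e-04 -1.e+00] F [-0.2  0.   0.2] T [ 0.01  0.03 -0.03] op 0.0858 j [-1.19  0.32 -0.07  1.45  0.02  1.37 -0.06]
shift cm [-40.42  38.75   0.13] turn [ 1.000e-04 -1.000e-04 -1.339e-01] n 12.0
```

Call:
send_rows([
  [[-3.3,3.3,0],[0,0,-0.011],-1],
  [[-3.3,3.3,0],[0,0,-0.011],-1],
  [[-3.3,3.3,0],[0,0,-0.011],-1],
  [[-3.3,3.3,0],[0,0,-0.011],-1],
  [[-3.3,3.3,0],[0,0,-0.011],-1],
  [[-3.3,3.3,0],[0,0,-0.011],-1],
  [[-3.3,3.3,0],[0,0,-0.011],-1],
  [[-3.3,3.3,0],[0,0,-0.011],-1],
  [[-3.3,3.3,0],[0,0,-0.011],-1],
  [[-3.3,3.3,0],[0,0,-0.011],-1],
], newtons=30)

```text
t: 1.65
tool_pos: [0.4483, 0.1836, 0.2298]
tool_rot: [0.786, 0.618, 0.002, -0.003]
contact_force: [0.5, 0.4, -0.2]
opening: 0.085
```

Run:
```python
from h import *
plan([.46,.096,.23],-13.4)
```

```text
t 1.65 pos [0.4483 0.1836 0.2298] x [0.2352 0.9719 0.0071] z [ 4.0e-04  7.2e-03 -1.0e+00] F [ 0.5  0.4 -0.2] T [ 0.05 -0.07  0.06] op 0.085 j [-0.73 -0.04  0.28  1.86  0.01  1.32  0.89]
shift cm [-8.24  3.2  -0.09] turn [-0.0013 -0.0071 -0.0036] n 2.0
```

Call:
send_rows([
  [[-4.1,1.6,0],[0,-0.007,-0.003],-1],
  [[-4.1,1.6,0],[0,0,0],-1],
  [[0,0,0],[0,0,0],-1],
])

```text
t: 1.95
tool_pos: [0.4636, 0.0851, 0.2306]
tool_rot: [0.789, 0.615, 0.001, 0.001]
contact_force: [-0.8, 0.0, -0.5]
opening: 0.0849
```

Run:
```python
from h import *
plan([.46,.096,.23],-13.4)
m=camera_model("wrist");im,d=get_image("wrist");cv2.imwrite("pics/w1.png",im);np.savez("/tmp/w1.npz",d=d,E=m["extrinsics"])
W=world(d,m)
for r in nets.silhouettes("wrist","stored")[:3]:
    p=W[r["pixels"]&(d>0)];z=p[:,2]
    print(r["confidence"],r["box"],np.percentile(z,[2,50,90,99]))
    for lo,hi in((.05,.075),(.066,.075),(.061,.0655)):
        q=p[(z>lo)&(z<hi)];print(lo,rect(q),len(q))
```

```text
t 1.95 pos [0.4636 0.0851 0.2306] x [ 2.438e-01  9.698e-01 -1.000e-04] z [ 2.6e-03 -8.0e-04 -1.0e+00] F [-0.8  0.  -0.5] T [ 0.04  0.   -0.09] op 0.0849 j [-0.64 -0.08  0.38  1.89  0.03  1.32  1.06]
shift cm [ 0.97 -0.62  0.06] turn [ 0.0027  0.0002 -0.0124] n 1.0
0.55 [281.6, 123.4, 371.6, 341.8] [0.05340953 0.06505019 0.06844019 0.06973163]
0.05 [490.8, 87.9, 186.1, 66.3, -13.2] 17145
0.066 [492.4, 87.6, 173.6, 63.7, -13.3] 4301
0.061 [493.3, 87.4, 180.5, 66.1, -13.2] 10853
```

View pics/w1.png

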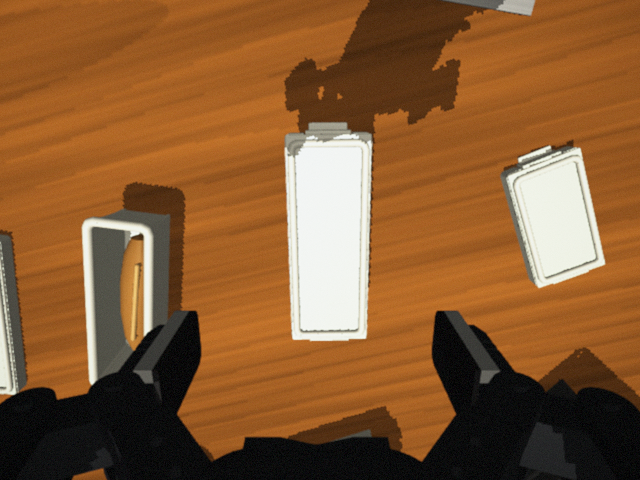

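Run:
```python
from h import *
plan([.484,-.0925,.23],-22)
```

```text
t 2.05 pos [0.4627 0.0912 0.2304] x [0.2366 0.9716 0.0021] z [ 0.0019  0.0017 -1.    ] F [-0.7  0.8  0.4] T [ 0.05 -0.03  0.03] op 0.0855 j [-0.64 -0.08  0.37  1.89  0.03  1.32  1.06]
shift cm [-17.34   6.42   0.02] turn [ 0.0013 -0.0022  0.1451] n 4.0
```

Call:
send_rows([
  [[-4.3,1.6,0],[0,0,0.036],-1],
  [[-4.3,1.6,0],[0,0,0.036],-1],
  [[-4.3,1.6,0],[0,0,0.036],-1],
  [[-4.3,1.6,0],[0,0,0.036],-1],
  [[0,0,0],[0,0,0],-1],
  [[0,0,0],[0,0,0],-1],
])

```text
t: 2.65
tool_pos: [0.4772, -0.0856, 0.2305]
tool_rot: [0.824, 0.566, 0.003, -0.0]
contact_force: [0.8, 1.3, 0.1]
opening: 0.0853
```

Run:
```python
from h import *
m=camera_model("wrist");im,d=get_image("wrist");cv2.imwrite("pics/w2.png",im);np.savez("/tmp/w2.npz",d=d,E=m["extrinsics"])
W=world(d,m)
for nm in("tub","stored","lid"):
  for r in nets.silhouettes("wrist",nm)[:2]:
    p=W[r["pixels"]&(d>0)];z=p[:,2]
    print(nm,r["confidence"],r["box"],np.percentile(z,[2,50,90,99]))
    for lo in ((.05,.066) if nm=="stored" else (.052,.056) if nm=="tub" else (.008,.0175)):
        q=p[(z>lo)&(z<.08)]
        if len(q)>20:print(lo,rect(q),len(q))
plan([.474,-.264,.23],-22)
```

```text
tub 0.87 [269.6, 152.9, 349.1, 344.8] [0.00219889 0.05169075 0.06253483 0.06354911]
0.052 [510.0, -104.8, 167.1, 58.1, -21.7] 4619
0.056 [510.0, -104.8, 167.1, 58.1, -21.7] 4502
stored 0.6 [471.8, 11.0, 587.8, 263.7] [0.0082641  0.06470281 0.06805788 0.06955918]
0.05 [492.5, 86.6, 190.9, 66.6, -13.2] 22813
0.066 [492.0, 86.7, 172.7, 64.0, -12.8] 5226
lid 0.95 [93.7, 190.1, 183.1, 366.9] [0.00381043 0.01668178 0.01998979 0.02150181]
0.008 [498.4, -275.7, 176.6, 65.7, -21.7] 9737
0.0175 [497.3, -275.1, 168.9, 63.3, -21.7] 2693
t 2.85 pos [ 0.4771 -0.0851  0.2304] x [0.3575 0.9339 0.005 ] z [ 0.0047  0.0036 -1.    ] F [ 0.6  0.  -0.5] T [ 0.05  0.02 -0.02] op 0.0855 j [-0.47 -0.06  0.58  1.87  0.03  1.32  1.3 ]
shift cm [-16.82   6.1   -0.02] turn [ 0.0031 -0.005   0.0184] n 4.0
```

View pics/w2.png

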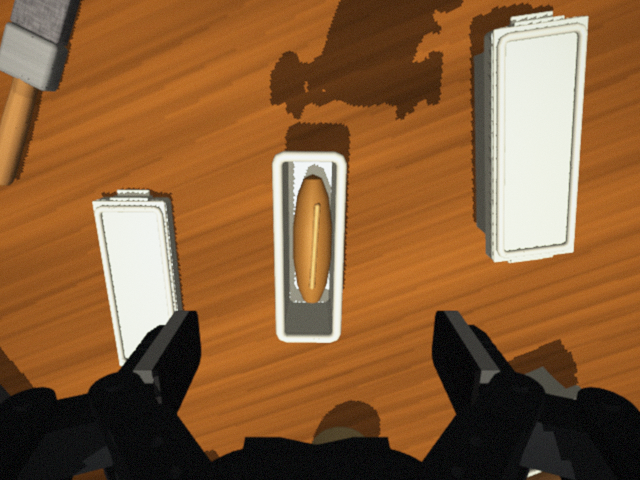

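Call:
send_rows([
  [[-4.2,1.5,0],[0,0,0.005],-1],
  [[-4.2,1.5,0],[0,-0.005,0.005],-1],
  [[-4.2,1.5,0],[0,0,0.005],-1],
  [[-4.2,1.5,0],[0,0,0.003],-1],
  [[0,0,0],[0,0,0],-1],
  [[0,0,0],[0,0,0],-1],
])

```text
t: 3.45
tool_pos: [0.477, -0.258, 0.2294]
tool_rot: [0.823, 0.569, 0.001, 0.001]
contact_force: [0.1, 1.4, -0.3]
opening: 0.0853
```

Run:
```python
from h import *
m=camera_model("wrist");im,d=get_image("wrist");cv2.imwrite("pics/w3.png",im);np.savez("/tmp/w3.npz",d=d,E=m["extrinsics"])
W=world(d,m)
for nm in("lid","tub"):
  for r in nets.silhouettes("wrist",nm)[:2]:
    p=W[r["pixels"]&(d>0)];z=p[:,2]
    print(nm,r["confidence"],r["box"],np.percentile(z,[2,50,90,99]))
    for lo in ((.052,.056) if nm=="tub" else (.008,.0175)):
        q=p[(z>lo)&(z<.08)]
        if len(q)>20:print(lo,rect(q),len(q))
plan([.4985,-.2755,.10],-21.7)
```

```text
lid 0.93 [268.1, 119.8, 345.6, 317.4] [0.00524083 0.01657253 0.01992243 0.02133408]
0.008 [500.1, -277.4, 180.8, 66.1, -21.4] 13133
0.0175 [499.0, -277.2, 173.4, 63.9, -21.9] 3425
tub 0.84 [451.7, 67.0, 575.0, 279.2] [0.00220903 0.04444669 0.06206735 0.06323074]
0.052 [510.0, -105.0, 167.9, 58.7, -21.5] 6339
0.056 [510.0, -105.0, 167.9, 58.7, -21.5] 5867
t 3.6 pos [ 0.4771 -0.2572  0.2296] x [0.3513 0.9363 0.0016] z [ 3.9e-03  3.0e-04 -1.0e+00] F [-0.5  1.3 -1.4] T [ 0.01 -0.03 -0.  ] op 0.0853 j [-0.28  0.1   0.78  1.75 -0.07  1.32  1.73]
shift cm [-0.98  2.6  12.97] turn [ 0.0035 -0.0017  0.0197] n 3.0
```

View pics/w3.png

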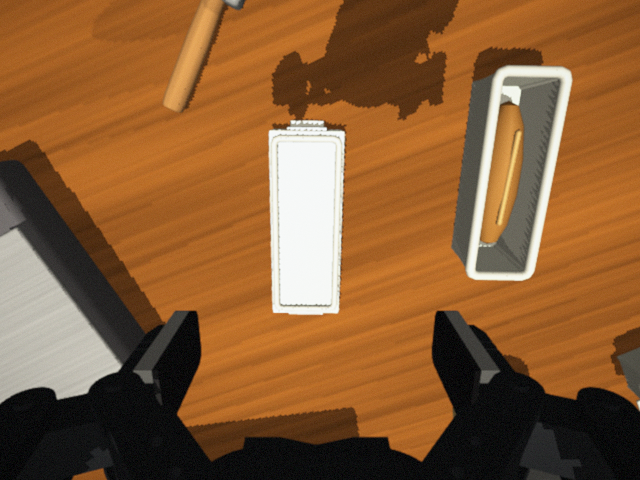

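Call:
send_rows([
  [[-0.6,1.0,4.5],[0.002,0,0.01],-1],
  [[-0.3,1.0,4.5],[0.001,0,0.006],-1],
  [[-0.1,0.6,4.0],[0,0,0],-1],
  [[0,0,1],[0,0,0],-1],
  [[0,0,0],[0,0,0],-1],
  [[0,0,0],[0,0,0],-1],
])

```text
t: 4.2
tool_pos: [0.506, -0.2656, 0.089]
tool_rot: [0.822, 0.57, 0.006, -0.0]
contact_force: [-0.5, -0.2, 1.0]
opening: 0.0854
```

Run:
```python
from h import *
plan([.4992,-.2772,-.003],-21.7)
```

```text
t 4.2 pos [ 0.506  -0.2656  0.089 ] x [0.3506 0.9365 0.0096] z [ 0.0096  0.0067 -0.9999] F [-0.5 -0.2  1. ] T [ 0.01  0.02 -0.01] op 0.0854 j [-0.2   0.33  0.75  1.84 -0.26  1.07  1.87]
shift cm [-1.42 -0.29  9.19] turn [ 0.0065 -0.0097  0.0205] n 2.0
```

Call:
send_rows([
  [[-1.4,-0.3,3],[0.006,-0.01,0.02],-1],
  [[0,0,0],[0,0,0],-1],
  [[0,0,0],[0,0,0],-1],
])

```text
t: 4.5
tool_pos: [0.5036, -0.2772, 0.0656]
tool_rot: [0.827, 0.563, 0.004, 0.004]
contact_force: [0.9, 0.3, 0.1]
opening: 0.0854
```

Run:
```python
from h import *
plan([.4992,-.2772,-.003],-21.7)
```

```text
t 4.5 pos [ 0.5036 -0.2772  0.0656] x [0.3664 0.9304 0.0027] z [ 0.0116 -0.0016 -0.9999] F [0.9 0.3 0.1] T [ 0.01 -0.01  0.02] op 0.0854 j [-0.17  0.36  0.75  1.86 -0.29  1.02  1.89]
shift cm [-0.18 -0.49  6.85] turn [ 0.0113 -0.0028  0.0035] n 2.0
```

Call:
send_rows([
  [[-0.1,-0.3,2.5],[0.01,-0.002,0.003],-1],
  [[-0.1,-0.2,2.0],[0,0,0],-1],
  [[0,0,0],[0,0,0],-1],
  [[0,0,0],[0,0,0],-1],
])

```text
t: 4.9
tool_pos: [0.506, -0.2776, 0.0293]
tool_rot: [0.826, 0.563, 0.006, 0.005]
contact_force: [0.0, -0.6, 0.9]
opening: 0.0856
```

Run:
```python
from h import *
plan([.4992,-.2772,-.003],-21.7)
```

```text
t 4.9 pos [ 0.506  -0.2776  0.0293] x [0.3662 0.9305 0.0049] z [ 0.0166 -0.0013 -0.9999] F [ 0.  -0.6  0.9] T [ 0.02  0.03 -0.04] op 0.0856 j [-0.14  0.42  0.72  1.88 -0.34  0.95  1.93]
shift cm [-0.23 -0.7   3.22] turn [ 0.0159 -0.0049  0.0038] n 1.0
```

Call:
send_rows([
  [[-0.2,-0.8,1.5],[0.018,-0.005,0.004],-1],
  [[0,-0.2,1.2],[0.005,0,0],-1],
  [[0,0,0],[0,0,0],-1],
  [[0,0,0],[0,0,0],-1],
])

```text
t: 5.3
tool_pos: [0.4982, -0.2759, 0.0038]
tool_rot: [0.827, 0.562, -0.001, -0.002]
contact_force: [0.5, 1.0, -0.8]
opening: 0.0851
```

Run:
```python
from h import *
plan([.4992,-.2772,-.003],-21.7)
```

```text
t 5.3 pos [ 0.4982 -0.2759  0.0038] x [3.690e-01 9.294e-01 8.000e-04] z [-0.003  0.002 -1.   ] F [ 0.5  1.  -0.8] T [ 0.02 -0.05  0.  ] op 0.0851 j [-0.13  0.45  0.7   1.9  -0.36  0.93  1.94]
shift cm [-0.09  0.14  0.68] turn [-0.0035 -0.0008  0.0008] n 1.0
```

Call:
send_rows([
  [[-0.1,0.1,0.5],[-0.002,0,0],-1],
  [[0,0,0.1],[0,0,0],-1],
  [[0,0,0],[0,0,0],0],
  [[0,0,0],[0,0,0],1],
  [[0,0,0],[0,0,0],1],
  [[0,0,0],[0,0,0],1],
], newtons=30)

```text
t: 5.9
tool_pos: [0.4992, -0.2778, -0.0021]
tool_rot: [0.827, 0.562, 0.0, -0.0]
contact_force: [0.5, -0.6, -0.4]
opening: 0.0651
```

Run:
```python
from h import *
plan([.4992,-.2772,-.003],-21.7)
im,d=get_image("wrist");cv2.imwrite("pics/w4.png",im)
```

```text
t 5.9 pos [ 0.4992 -0.2778 -0.0021] x [3.694e-01 9.293e-01 7.000e-04] z [-2.e-04  8.e-04 -1.e+00] F [ 0.5 -0.6 -0.4] T [-0.    0.03 -0.  ] op 0.0651 j [-0.12  0.46  0.7   1.9  -0.37  0.91  1.95]
shift cm [ 0.06 -0.02  0.09] turn [-0.0005 -0.0007  0.0004] n 1.0
```

View pics/w4.png

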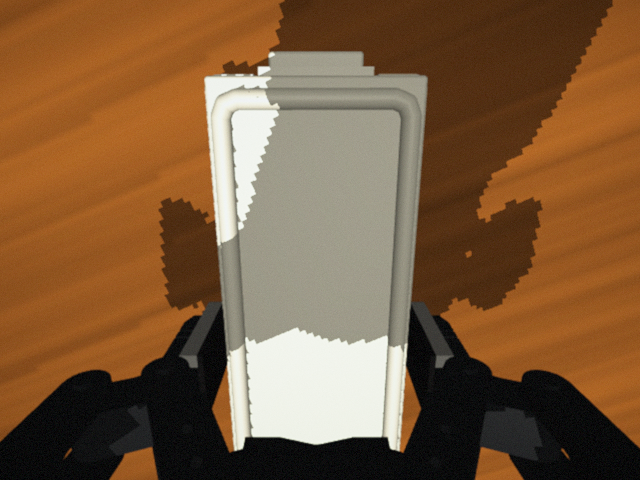

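Call:
send_rows([
  [[0,0,-1],[0,0,0],1],
  [[0,0,-2.5],[0,0,0],1],
  [[0,0,-3.5],[0,0,0],1],
  [[0,0,-3.5],[0,0,0],1],
  [[0,0,-3.5],[0,0,0],1],
  [[0,0,0],[0,0,0],1],
  [[0,0,0],[0,0,0],1],
])

```text
t: 6.65
tool_pos: [0.4981, -0.2781, 0.1457]
tool_rot: [0.828, 0.561, -0.0, -0.001]
contact_force: [0.7, -0.9, -1.9]
opening: 0.0653
```

Run:
```python
from h import *
plan([.510,-.105,.13],-21.7)
im,d=get_image("scene");cv2.imwrite("pics/s5.png",im)
```

```text
t 6.65 pos [ 0.4981 -0.2781  0.1457] x [3.710e-01 9.286e-01 9.000e-04] z [-0.0011  0.0014 -1.    ] F [ 0.7 -0.9 -1.9] T [-0.    0.04  0.02] op 0.0653 j [-0.22  0.27  0.79  1.79 -0.2   1.18  1.83]
shift cm [16.52 -5.31  1.59] turn [-0.0016 -0.0009 -0.0013] n 4.0
```

View pics/s5.png

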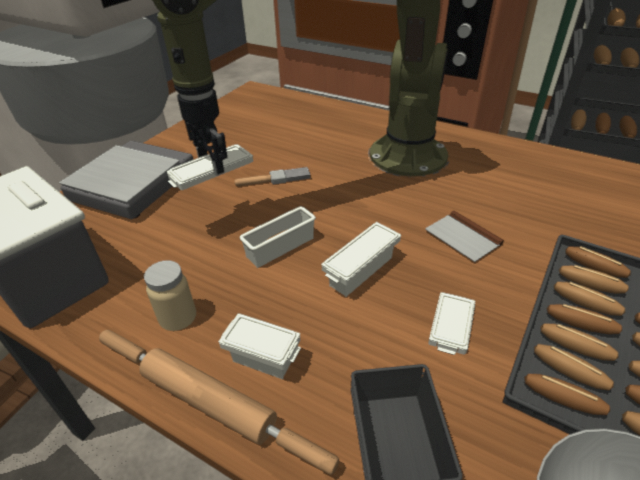

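Lid is in the hand (scene pixel ~210,165), level. Carry it over the tub.

Call:
send_rows([
  [[4,-1.3,0],[0,0,0],1],
  [[4,-1.3,0],[0,0,0],1],
  [[4,-1.3,0],[0,0,0],1],
  [[4,-1.3,0],[0,0,0],1],
  [[0,0,0],[0,0,0],1],
  [[0,0,0],[0,0,0],1],
])

```text
t: 7.3
tool_pos: [0.5051, -0.1065, 0.1397]
tool_rot: [0.829, 0.559, -0.005, -0.002]
contact_force: [0.4, -0.4, 0.1]
opening: 0.065
```

Run:
```python
from h import *
plan([.510,-.105,.10],-21.7)
m=camera_model("wrist");im,d=get_image("wrist");cv2.imwrite("pics/w6.png",im);W=world(d,m)
s,e=st()
P=(W-s["tool_pos"])@e
for n in ("lid","tub"):
  for r in nets.silhouettes("wrist",n)[:2]:
    q=P[r["pixels"]&(d>0)]
    print(n,r["confidence"],r["box"],np.percentile(q,[0.5,5,50,95,99.5],axis=0).round(4).tolist())
```

```text
t 7.3 pos [ 0.5051 -0.1065  0.1397] x [ 0.376   0.9266 -0.0058] z [-0.0107 -0.0019 -0.9999] F [ 0.4 -0.4  0.1] T [-0.04 -0.01 -0.01] op 0.065 j [-0.5   0.12  0.71  1.91 -0.08  1.15  1.42]
shift cm [0.34 0.43 3.96] turn [-0.0093  0.0058 -0.0068] n 1.0
t 7.35 pos [ 0.5052 -0.1058  0.1395] x [ 0.3759  0.9266 -0.005 ] z [-1.110e-02 -9.000e-04 -9.999e-01] F [-0.1  1.6 -0.4] T [ 0.05 -0.    0.02] op 0.0652 j [-0.5   0.12  0.71  1.91 -0.09  1.15  1.42]
lid 0.95 [206.1, 52.8, 429.8, 452.1] [[-0.0334, -0.0936, -0.0236], [-0.0295, -0.0854, -0.0227], [-0.0015, -0.0378, -0.0188], [0.0268, 0.0336, -0.0173], [0.0307, 0.0433, -0.0055]]
```

View pics/w6.png

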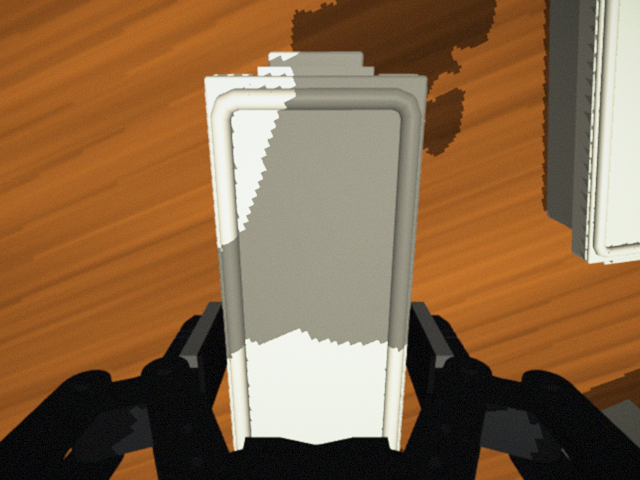

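Run:
```python
from h import *
m=camera_model("wrist");K=m["camera_matrix"];E=m["extrinsics"]
s,e=st()
def unp(u,v,zt):
    Rc=E[:3,:3];c=-Rc.T@E[:3,3]
    ray=Rc.T@np.array([(u-K[0,2])/K[0,0],-(v-K[1,2])/K[1,1],-1])
    ct=e.T@(c-s["tool_pos"]);rt=e.T@ray
    return ct+rt*(zt-ct[2])/rt[2]
for u,v,z in((206,76,-.018),(427,76,-.018),(315,88,-.022),(315,52,-.018),(315,52,-.01),(233,440,-.018),(400,440,-.018)):
    print(u,v,z,unp(u,v,z).round(4))
```

```text
t 7.45 pos [ 0.5054 -0.108   0.1401] x [ 0.3789  0.9254 -0.0057] z [-0.01   -0.002  -0.9999] F [-0.4 -0.3 -1.7] T [-0.05 -0.01  0.02] op 0.0653 j [-0.5   0.12  0.71  1.91 -0.08  1.15  1.42]
206 76 -0.018 [-0.0328 -0.0869 -0.018 ]
427 76 -0.018 [ 0.0311 -0.087  -0.018 ]
315 88 -0.022 [-0.0012 -0.0835 -0.022 ]
315 52 -0.018 [-0.0013 -0.0933 -0.018 ]
315 52 -0.01 [-0.0013 -0.0943 -0.01  ]
233 440 -0.018 [-0.0331  0.0449 -0.018 ]
400 440 -0.018 [ 0.0318  0.0447 -0.018 ]
```

Call:
send_rows([
  [[0.4,0.4,1.5],[-0.009,0.005,-0.008],1],
  [[0.1,0,1.5],[0,0,-0.003],1],
  [[0,0,1.5],[0,0,0],1],
  [[0,0,0],[0,0,0],1],
  [[0,0,0],[0,0,0],1],
])

```text
t: 7.95
tool_pos: [0.5106, -0.1132, 0.094]
tool_rot: [0.831, 0.557, -0.001, 0.002]
contact_force: [0.1, 0.3, -0.8]
opening: 0.0646
```

Run:
```python
from h import *
plan([.5098,-.105,.075],-21.7)
```

```text
t 7.95 pos [ 0.5106 -0.1132  0.094 ] x [ 0.3803  0.9249 -0.0033] z [ 0.0013 -0.0041 -1.    ] F [ 0.1  0.3 -0.8] T [-0.03 -0.   -0.01] op 0.0646 j [-0.48  0.19  0.71  1.95 -0.14  1.05  1.47]
shift cm [ 0.74 -0.4   1.9 ] turn [ 0.0027  0.0033 -0.0113] n 1.0
```

Call:
send_rows([
  [[0.8,-0.4,0.8],[0.002,0.003,-0.012],1],
  [[0.2,0,0.8],[0,0,-0.003],1],
  [[0,0,0],[0,0,0],1],
  [[0,0,0],[0,0,0],1],
])

```text
t: 8.35
tool_pos: [0.5118, -0.1027, 0.0783]
tool_rot: [0.827, 0.563, 0.001, 0.001]
contact_force: [0.5, -0.1, -0.8]
opening: 0.065
```

Run:
```python
from h import *
plan([.5098,-.105,.068],-21.7)
```

```text
t 8.35 pos [ 0.5118 -0.1027  0.0783] x [3.666e-01 9.304e-01 9.000e-04] z [ 3.1e-03 -2.0e-04 -1.0e+00] F [ 0.5 -0.1 -0.8] T [-0.03  0.01 -0.  ] op 0.065 j [-0.48  0.21  0.69  1.97 -0.16  1.01  1.48]
shift cm [-0.29 -0.1   1.03] turn [ 0.0029 -0.0009  0.0034] n 1.0
```

Call:
send_rows([
  [[-0.3,-0.15,0.9],[0.002,0,0.003],1],
  [[0,0,0.1],[0,0,0],1],
  [[0,0,0],[0,0,0],1],
])

```text
t: 8.65
tool_pos: [0.5094, -0.1051, 0.0679]
tool_rot: [0.827, 0.562, 0.001, 0.0]
contact_force: [0.2, 0.3, -0.3]
opening: 0.0652
```

Run:
```python
from h import *
plan([.5098,-.105,.063],-21.7)
```

```text
t 8.65 pos [ 0.5094 -0.1051  0.0679] x [0.3694 0.9293 0.0012] z [ 1.9e-03  5.0e-04 -1.0e+00] F [ 0.2  0.3 -0.3] T [-0.03  0.01 -0.03] op 0.0652 j [-0.47  0.22  0.69  1.98 -0.17  0.99  1.5 ]
shift cm [0.02 0.03 0.49] turn [ 0.0015 -0.0012  0.0004] n 1.0
```

Call:
send_rows([
  [[0,0.05,0.4],[0.001,0,0],1],
  [[0,0,0.25],[0,0,0],1],
  [[0,0,0],[0,0,0],1],
])

```text
t: 8.95
tool_pos: [0.51, -0.1054, 0.0609]
tool_rot: [0.828, 0.561, 0.001, -0.0]
contact_force: [0.2, 0.4, -1.3]
opening: 0.0648
```

Run:
```python
from h import *
plan([.5098,-.105,.058],-21.7)
```

```text
t 8.95 pos [ 0.51   -0.1054  0.0609] x [0.3697 0.9292 0.0013] z [ 1.1e-03  9.0e-04 -1.0e+00] F [ 0.2  0.4 -1.3] T [-0.   -0.    0.01] op 0.0648 j [-0.46  0.24  0.69  1.98 -0.18  0.98  1.5 ]
shift cm [ 0.03 -0.04  0.29] turn [ 0.0007 -0.0013  0.0001] n 1.0
```

Call:
send_rows([
  [[0.05,0,0.25],[0,0,0],1],
  [[0,0,0.15],[0,0,0],1],
  [[0,0,0.15],[0,0,0],1],
])

```text
t: 9.25
tool_pos: [0.511, -0.1051, 0.0562]
tool_rot: [0.828, 0.561, 0.001, 0.0]
contact_force: [-1.8, -0.7, 10.8]
opening: 0.0653
```

Run:
```python
from h import *
plan([.5098,-.105,.058],-21.7)
im,d=get_image("scene");cv2.imwrite("pics/s7.png",cv2.resize(im[170:300,200:420],None,fx=3.5,fy=3.5))
```

```text
t 9.25 pos [ 0.511  -0.1051  0.0562] x [0.3696 0.9292 0.0019] z [ 0.002   0.0013 -1.    ] F [-1.8 -0.7 10.8] T [0.05 0.66 0.04] op 0.0653 j [-0.46  0.25  0.69  1.98 -0.19  0.97  1.51]
shift cm [-0.04 -0.11 -0.18] turn [ 0.0014 -0.0019  0.0002] n 1.0
```

View pics/s7.png

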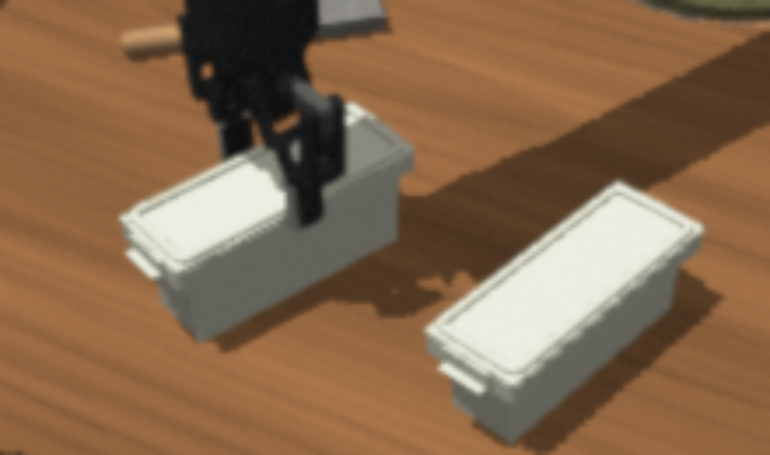

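Call:
send_rows([
  [[0,-0.05,-0.1],[0,0,0],1],
  [[0,0,-0.02],[0,0,0],0.2],
  [[0,0,0],[0,0,0],-0.5],
  [[0,0,0],[0,0,0],-1],
  [[0,0,0],[0,0,0],-1],
])

```text
t: 9.8
tool_pos: [0.5107, -0.1048, 0.0575]
tool_rot: [0.827, 0.562, 0.001, 0.0]
contact_force: [1.1, -0.3, -0.5]
opening: 0.0854
```

Run:
```python
from h import *
plan([.5098,-.105,.20],-21.7)
```

```text
t 9.8 pos [ 0.5107 -0.1048  0.0575] x [0.3694 0.9293 0.0022] z [ 0.0026  0.0013 -1.    ] F [ 1.1 -0.3 -0.5] T [-0.01 -0.03 -0.02] op 0.0854 j [-0.46  0.24  0.69  1.98 -0.19  0.97  1.51]
shift cm [ -0.02  -0.05 -14.25] turn [ 0.0019 -0.0022  0.0004] n 3.0
```

Call:
send_rows([
  [[0,0,-2],[0,0,0],-1],
  [[0,0,-4],[0,0,0],-1],
  [[0,0,-4],[0,0,0],-1],
  [[0,2,-4],[0,0,0],1],
  [[0,2,-2],[0,0,0],1],
  [[0,0,0],[0,0,0],1],
  [[0,0,0],[0,0,0],1],
])

```text
t: 10.5
tool_pos: [0.547, -0.1198, 0.2216]
tool_rot: [0.827, 0.562, 0.0, -0.0]
contact_force: [-0.7, 0.2, -0.7]
opening: 0.0284
```

```bash
cat >> h.py <<'E'
def seelid(nm,q="tub"):
    m=camera_model("wrist");im,d=get_image("wrist");cv2.imwrite(f"pics/{nm}.png",im);W=world(d,m)
    for n in (q,"stored"):
      for r in nets.silhouettes("wrist",n)[:2]:
        p=W[r["pixels"]&(d>0)];z=p[:,2];zt=np.percentile(z,98)
        print(n,round(r["confidence"],2),np.round(r["box"]),"z",np.percentile(z,[2,50,90,98]).round(4),rect(p[z>zt-.02]))
        # plane fit of the panel: central zone
        c=np.array(rect(p[z>zt-.02]));a=np.radians(c[4])
        L=(p[:,:2]-c[:2]/1000)@np.array([[np.cos(a),-np.sin(a)],[np.sin(a),np.cos(a)]])
        k=(abs(L[:,0])<.070)&(abs(L[:,1])<.018)&(z>zt-.03)
        A=np.c_[L[k],np.ones(k.sum())];f=np.linalg.lstsq(A,z[k],rcond=None)[0]
        print("   panel z centre %.4f, +x end(65) %.4f -x end %.4f, side +-25: %.4f %.4f"%(f[2],f[2]+.065*f[0],f[2]-.065*f[0],f[2]+.025*f[1],f[2]-.025*f[1]))
    return W
E
python3 - <<'E'
from h import *
plan([.5098,-.105,.20],-21.7)
seelid("w8")
E
```

```text
t 10.5 pos [ 0.547  -0.1198  0.2216] x [3.693e-01 9.293e-01 8.000e-04] z [-2.e-04  1.e-03 -1.e+00] F [-0.7  0.2 -0.7] T [-0.02  0.01  0.01] op 0.0284 j [-0.49  0.15  0.73  1.72 -0.11  1.31  1.46]
shift cm [ 0.   -4.    2.16] turn [-0.0006 -0.0008  0.0004] n 1.0
stored 0.91 [494.   0. 623. 176.] z [0.0043 0.0646 0.0679 0.0692] [525.1, 78.5, 124.0, 66.5, -12.8]
   panel z centre 0.0645, +x end(65) 0.0640 -x end 0.0650, side +-25: 0.0645 0.0645
```

View pics/w8.png

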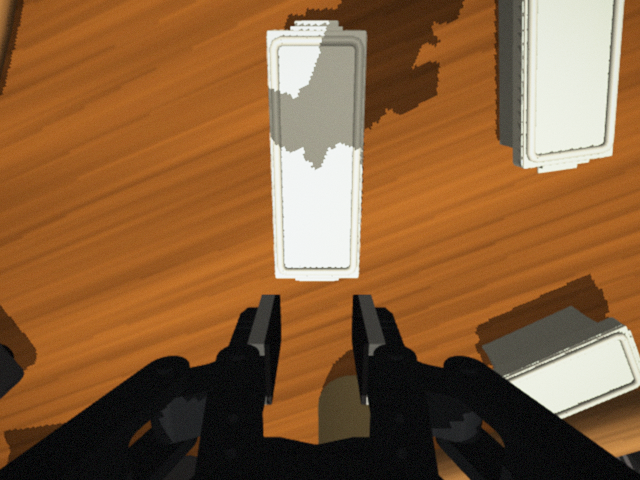

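Run:
```python
from h import *
seelid("w9","lid")
plan([.5704,-.129,.12],-21.7)
```

```text
lid 0.69 [267.  24. 369. 285.] z [0.0728 0.0758 0.0792 0.0804] [510.7, -105.8, 191.4, 66.2, -21.5]
   panel z centre 0.0755, +x end(65) 0.0750 -x end 0.0760, side +-25: 0.0754 0.0756
stored 0.93 [497.   0. 625. 176.] z [0.0056 0.0646 0.0679 0.0692] [524.7, 78.4, 124.4, 65.6, -12.9]
   panel z centre 0.0645, +x end(65) 0.0641 -x end 0.0650, side +-25: 0.0646 0.0645
t 10.8 pos [ 0.5463 -0.1193  0.2209] x [3.687e-01 9.295e-01 8.000e-04] z [-0.0017  0.0015 -1.    ] F [ 0.2 -0.2 -0.8] T [-0.05 -0.02 -0.01] op -0.0001 j [-0.49  0.15  0.73  1.72 -0.11  1.31  1.46]
shift cm [-0.02  2.62 10.08] turn [-0.0021 -0.0008  0.0011] n 3.0
```

Call:
send_rows([
  [[0.1,1.3,4.5],[-0.001,0,0],1],
  [[0.2,1.2,4.5],[-0.001,0,0],1],
  [[0.1,0,2],[0,0,0],1],
  [[0,0,0],[0,0,0],1],
  [[0,0,0],[0,0,0],1],
])

```text
t: 11.3
tool_pos: [0.571, -0.1234, 0.1069]
tool_rot: [0.827, 0.562, 0.001, -0.001]
contact_force: [-0.3, 0.4, 0.2]
opening: 0.0001
```

Run:
```python
from h import *
plan([.5711,-.1299,.078],-21.7)
```

```text
t 11.3 pos [ 0.571  -0.1234  0.1069] x [0.3674 0.93   0.0025] z [ 3.0e-04  2.6e-03 -1.0e+00] F [-0.3  0.4  0.2] T [-0.05  0.11  0.01] op 0.0001 j [-0.42  0.33  0.7   1.79 -0.24  1.11  1.55]
shift cm [-0.61  0.25  2.89] turn [-0.0007 -0.0025  0.0025] n 1.0
```

Call:
send_rows([
  [[-0.6,0.25,1.4],[-0.001,-0.002,0.002],1],
  [[0,0,1.2],[0,0,0],1],
  [[0,0,0],[0,0,0],1],
  [[0,0,0],[0,0,0],1],
])

```text
t: 11.7
tool_pos: [0.5728, -0.1308, 0.0823]
tool_rot: [0.827, 0.561, 0.003, 0.001]
contact_force: [0.2, -0.3, -0.3]
opening: 0.0003
```

Run:
```python
from h import *
plan([.5711,-.1299,.0755],-21.7)
```

```text
t 11.7 pos [ 0.5728 -0.1308  0.0823] x [0.3694 0.9293 0.0027] z [ 5.9e-03  6.0e-04 -1.0e+00] F [ 0.2 -0.3 -0.3] T [-0.04 -0.02 -0.02] op 0.0003 j [-0.4   0.36  0.7   1.81 -0.26  1.06  1.58]
shift cm [ 0.02 -0.19  0.68] turn [ 0.0053 -0.0027  0.0003] n 1.0
```

Call:
send_rows([
  [[0,-0.2,0.55],[0.005,-0.002,0],1],
  [[0,0,0.15],[0,0,0],1],
  [[0,0,0.15],[0,0,0],1],
])

```text
t: 12.0
tool_pos: [0.5719, -0.13, 0.0746]
tool_rot: [0.827, 0.562, 0.001, 0.001]
contact_force: [0.1, -0.1, 6.1]
opening: 0.0
```

Call:
send_rows([
  [[0,0,0.2],[0,0,0],1],
])

```text
t: 12.1
tool_pos: [0.5727, -0.1303, 0.0734]
tool_rot: [0.827, 0.562, 0.002, 0.001]
contact_force: [-1.2, -0.1, 7.3]
opening: -0.0002
```

Call:
send_rows([
  [[0,0,0.2],[0,0,0],1],
])

```text
t: 12.2
tool_pos: [0.5731, -0.1304, 0.0729]
tool_rot: [0.827, 0.562, 0.002, 0.001]
contact_force: [-5.0, 0.6, 12.4]
opening: -0.0001
```

Call:
send_rows([
  [[0,-0.12,0.15],[0.003,0,0],1],
])

```text
t: 12.3
tool_pos: [0.5727, -0.1302, 0.0728]
tool_rot: [0.827, 0.562, 0.002, 0.0]
contact_force: [-1.3, 0.4, 8.4]
opening: -0.0001
```

Call:
send_rows([
  [[0,-0.08,0.2],[0,0,0],1],
])

```text
t: 12.4
tool_pos: [0.5727, -0.1303, 0.0725]
tool_rot: [0.827, 0.562, 0.003, 0.0]
contact_force: [-1.8, -0.1, 11.2]
opening: 0.0002
```

Call:
send_rows([
  [[0,-0.05,0.2],[0,0,0],1],
])

```text
t: 12.5
tool_pos: [0.5728, -0.1303, 0.0721]
tool_rot: [0.827, 0.562, 0.004, 0.0]
contact_force: [-4.1, 0.7, 9.7]
opening: -0.0001
```

Call:
send_rows([
  [[0,-0.12,0.28],[0.005,0,0],1],
])

```text
t: 12.6
tool_pos: [0.5727, -0.1302, 0.0711]
tool_rot: [0.828, 0.561, 0.003, -0.001]
contact_force: [0.1, 1.1, 6.3]
opening: 0.0001
```

Call:
send_rows([
  [[0,-0.12,0.33],[0,0,0],1],
])

```text
t: 12.7
tool_pos: [0.5727, -0.1302, 0.0691]
tool_rot: [0.828, 0.561, 0.004, -0.0]
contact_force: [0.9, 0.1, 3.7]
opening: 0.0001
```

Call:
send_rows([
  [[0,-0.12,0.3],[0.003,0,0],1],
])

```text
t: 12.8
tool_pos: [0.5723, -0.1299, 0.0666]
tool_rot: [0.828, 0.561, 0.004, -0.001]
contact_force: [0.1, -0.5, -0.4]
opening: 0.0
```

Call:
send_rows([
  [[0,-0.1,0.3],[0,0,0],1],
])

```text
t: 12.9
tool_pos: [0.5724, -0.1299, 0.0655]
tool_rot: [0.828, 0.561, 0.005, -0.001]
contact_force: [-5.6, 1.4, 26.4]
opening: -0.0
```

Call:
send_rows([
  [[0,-0.05,0.25],[0,0,0],1],
])

```text
t: 13.0
tool_pos: [0.5726, -0.13, 0.0656]
tool_rot: [0.828, 0.561, 0.006, -0.001]
contact_force: [-6.4, 1.4, 23.3]
opening: 0.0007
```

Call:
send_rows([
  [[0,-0.1,-1.5],[0.005,0,0],1],
  [[0,-0.5,-2.5],[0,0,0],1],
  [[0,-3,0],[0,0,0],1],
  [[0,-4,0],[0,0,0],1],
  [[0,-4,0],[0,0,0],1],
  [[0,-1.5,0],[0,0,0],1],
  [[0,0,0],[0,0,0],1],
  [[0,0,0],[0,0,0],1],
])

```text
t: 13.8
tool_pos: [0.4449, -0.0794, 0.104]
tool_rot: [0.827, 0.562, 0.002, -0.004]
contact_force: [0.4, 0.2, 0.8]
opening: -0.0
```

Run:
```python
from h import *
plan([.4503,-.0817,.080],-21.7)
im,d=get_image("scene");cv2.imwrite("pics/s10.png",cv2.resize(im[170:300,200:420],None,fx=3.5,fy=3.5))
```

```text
t 13.8 pos [ 0.4449 -0.0794  0.104 ] x [0.3681 0.9297 0.009 ] z [-0.0011  0.0101 -0.9999] F [0.4 0.2 0.8] T [0.01 0.02 0.03] op -0.0 j [-0.58 -0.01  0.71  2.1  -0.    1.06  1.33]
shift cm [-0.04  0.6   2.39] turn [-0.0047 -0.009   0.0018] n 1.0
```

View pics/s10.png

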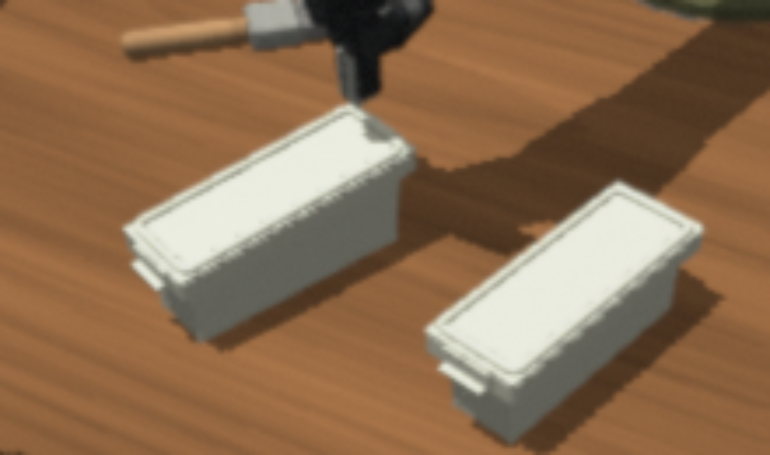

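Call:
send_rows([
  [[0,0.6,1.2],[-0.004,-0.009,0.002],1],
  [[0,0,0.8],[0,0,0],1],
  [[0,0,0],[0,0,0],1],
  [[0,0,0],[0,0,0],1],
])

```text
t: 14.25
tool_pos: [0.4534, -0.0841, 0.0833]
tool_rot: [0.828, 0.56, -0.001, 0.002]
contact_force: [-1.3, -0.1, -0.2]
opening: -0.0001
```

Run:
```python
from h import *
plan([.4503,-.0817,.0775],-21.7)
```

```text
t 14.25 pos [ 0.4534 -0.0841  0.0833] x [ 0.3728  0.9279 -0.0041] z [-7.0e-04 -4.2e-03 -1.0e+00] F [-1.3 -0.1 -0.2] T [ 0.06 -0.02  0.  ] op -0.0001 j [-0.57  0.05  0.72  2.1  -0.03  1.01  1.35]
shift cm [ 0.11 -0.38  0.58] turn [ 0.0009  0.0041 -0.0033] n 1.0
```

Call:
send_rows([
  [[0.1,-0.35,0.5],[0,0.004,-0.003],1],
  [[0,-0.05,0.15],[0,0,0],1],
  [[0,-0.05,0.2],[0,0,0],1],
])

```text
t: 14.55
tool_pos: [0.45, -0.0818, 0.0747]
tool_rot: [0.828, 0.561, 0.001, 0.001]
contact_force: [-0.2, -0.5, 0.5]
opening: 0.0001
```

Call:
send_rows([
  [[0,-0.08,0.25],[0,0,0],1],
])

```text
t: 14.65
tool_pos: [0.4496, -0.0815, 0.073]
tool_rot: [0.828, 0.561, 0.001, 0.001]
contact_force: [-3.3, 0.4, 12.9]
opening: -0.0002
```

Call:
send_rows([
  [[0,-0.08,0.28],[0,0,0],1],
])

```text
t: 14.75
tool_pos: [0.4494, -0.0813, 0.0713]
tool_rot: [0.828, 0.561, 0.001, 0.001]
contact_force: [-2.3, 0.3, 9.6]
opening: -0.0001
```

Call:
send_rows([
  [[0,-0.08,0.3],[0,0,0],1],
])

```text
t: 14.85
tool_pos: [0.4491, -0.081, 0.0691]
tool_rot: [0.828, 0.561, 0.002, 0.001]
contact_force: [-1.0, 0.4, 4.7]
opening: 0.0005
```

Call:
send_rows([
  [[0,0.05,0.3],[0,0,0],1],
])

```text
t: 14.95
tool_pos: [0.4496, -0.081, 0.0663]
tool_rot: [0.828, 0.561, 0.002, 0.0]
contact_force: [0.2, 0.0, 0.1]
opening: -0.0002
```

Call:
send_rows([
  [[0,0.03,0.28],[0,0,0],1],
])

```text
t: 15.05
tool_pos: [0.4501, -0.081, 0.0643]
tool_rot: [0.828, 0.561, 0.002, -0.0]
contact_force: [-11.1, 0.5, 34.6]
opening: -0.0002
```

Call:
send_rows([
  [[0,0,0.2],[0,0,0],1],
])

```text
t: 15.15
tool_pos: [0.4501, -0.081, 0.0643]
tool_rot: [0.828, 0.561, 0.002, -0.001]
contact_force: [-12.9, 1.6, 34.3]
opening: -0.0
```

Call:
send_rows([
  [[0,0,-1.5],[0,0,0],1],
  [[0,0,-3.5],[0,0,0],1],
  [[0,1,-4],[0,0,0],0],
  [[0,1.5,-4],[0,0,0],-1],
  [[0,1.2,-3],[0,0,0],-1],
  [[0,0,0],[0,0,0],-1],
  [[0,0,0],[0,0,0],-1],
])

```text
t: 15.85
tool_pos: [0.4845, -0.0956, 0.2284]
tool_rot: [0.828, 0.561, 0.002, -0.002]
contact_force: [-0.2, 0.0, -1.4]
opening: 0.0727
```

Run:
```python
from h import *
seelid("w11","lid")
plan([.5107,-.1058,.12],-21.7)
```

```text
lid 0.71 [275. 121. 363. 344.] z [0.0532 0.0651 0.0685 0.0695] [507.3, -104.0, 185.6, 66.2, -21.7]
   panel z centre 0.0649, +x end(65) 0.0649 -x end 0.0649, side +-25: 0.0649 0.0649
stored 0.71 [480.   0. 600. 252.] z [0.0063 0.0647 0.068  0.0692] [493.3, 86.5, 190.5, 67.5, -12.9]
   panel z centre 0.0646, +x end(65) 0.0646 -x end 0.0647, side +-25: 0.0646 0.0647
t 16.0 pos [ 0.4835 -0.0954  0.2274] x [0.3697 0.9291 0.0037] z [-0.0012  0.0045 -1.    ] F [-1.1 -0.5 -0. ] T [-0.06 -0.01  0.02] op 0.0855 j [-0.59 -0.04  0.72  1.86  0.02  1.32  1.32]
shift cm [-0.    2.94 10.73] turn [-0.0028 -0.0037  0.    ] n 3.0
```

View pics/w11.png

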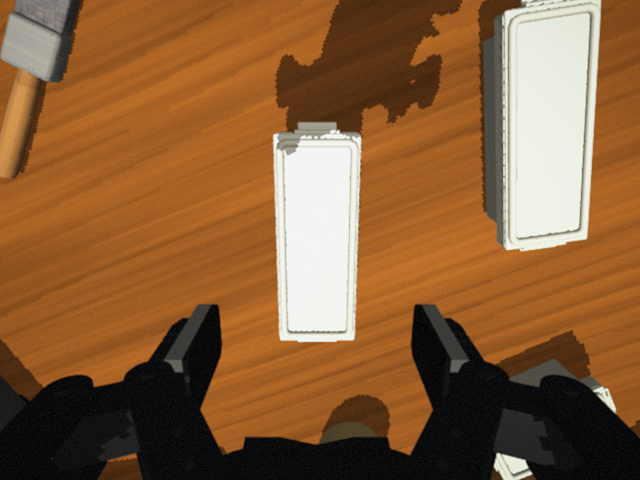

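Call:
send_rows([
  [[0.1,1.0,4],[-0.002,-0.003,0],-1],
  [[0.2,1.0,4],[0,0,0],-1],
  [[0.2,0.7,2.5],[0,0,0],-1],
  [[0,0,0],[0,0,0],-1],
  [[0,0,0],[0,0,0],-1],
])

```text
t: 16.5
tool_pos: [0.5072, -0.0991, 0.1153]
tool_rot: [0.827, 0.562, -0.002, -0.003]
contact_force: [-0.1, -0.4, -0.9]
opening: 0.0856
```

Run:
```python
from h import *
plan([.5105,-.1055,.085],-21.7)
```

```text
t 16.5 pos [ 0.5072 -0.0991  0.1153] x [ 3.690e-01  9.294e-01 -3.000e-04] z [-0.0067  0.0023 -1.    ] F [-0.1 -0.4 -0.9] T [-0.02 -0.08  0.01] op 0.0856 j [-0.55  0.16  0.75  1.94 -0.12  1.1   1.45]
shift cm [-0.47  0.56  3.02] turn [-0.0071  0.0003  0.0008] n 1.0
```

Call:
send_rows([
  [[-0.4,0.5,1.5],[-0.007,0,0],-1],
  [[0,0,1.3],[0,0,0],-1],
  [[0,0,0],[0,0,0],-1],
  [[0,0,0],[0,0,0],-1],
])

```text
t: 16.9
tool_pos: [0.511, -0.1039, 0.0898]
tool_rot: [0.827, 0.562, 0.002, 0.0]
contact_force: [-0.5, -1.1, 0.6]
opening: 0.0855
```

Run:
```python
from h import *
plan([.5105,-.1055,.060],-21.7)
```

```text
t 16.9 pos [ 0.511  -0.1039  0.0898] x [0.3685 0.9296 0.0031] z [ 0.0036  0.0019 -1.    ] F [-0.5 -1.1  0.6] T [-0.04 -0.04  0.01] op 0.0855 j [-0.52  0.2   0.75  1.96 -0.16  1.04  1.49]
shift cm [-0.18 -0.    2.98] turn [ 0.0026 -0.0031  0.0013] n 1.0
```

Call:
send_rows([
  [[-0.15,-0.05,1.5],[0.003,-0.003,0],-1],
  [[0,-0.1,1.3],[0.002,0,0],-1],
  [[0,0,0],[0,0,0],-1],
  [[0,0,0],[0,0,0],-1],
])

```text
t: 17.3
tool_pos: [0.5098, -0.1042, 0.0609]
tool_rot: [0.827, 0.562, 0.0, -0.001]
contact_force: [-0.4, -0.1, -0.3]
opening: 0.0853
```

Run:
```python
from h import *
plan([.5105,-.1055,.042],-21.7)
```

```text
t 17.3 pos [ 0.5098 -0.1042  0.0609] x [0.3678 0.9299 0.0016] z [-4.0e-04  1.9e-03 -1.0e+00] F [-0.4 -0.1 -0.3] T [ 0.01 -0.04  0.05] op 0.0853 j [-0.51  0.25  0.73  1.98 -0.2   0.98  1.52]
shift cm [-0.1   0.11  1.89] turn [-0.0011 -0.0016  0.0021] n 1.0
```

Call:
send_rows([
  [[-0.1,0.1,1.0],[-0.001,-0.002,0.002],-1],
  [[0,0,0.8],[0,0,0],-1],
  [[0,0,0.1],[0,0,0],-1],
  [[0,0,0],[0,0,0],-0.3],
  [[0,0,0],[0,0,0],1],
  [[0,0,0],[0,0,0],1],
  [[0,0,0],[0,0,0],1],
], newtons=40)

```text
t: 18.0
tool_pos: [0.5109, -0.1055, 0.0407]
tool_rot: [0.828, 0.561, -0.0, 0.0]
contact_force: [0.3, 0.1, -2.3]
opening: 0.0651
```

Run:
```python
from h import *
plan([.5105,-.1055,.17],-21.7)
```

```text
t 18.0 pos [ 0.5109 -0.1055  0.0407] x [ 3.698e-01  9.291e-01 -4.000e-04] z [ 1.e-04 -4.e-04 -1.e+00] F [ 0.3  0.1 -2.3] T [ 0.02 -0.03  0.02] op 0.0651 j [-0.49  0.28  0.72  1.99 -0.23  0.95  1.54]
shift cm [-1.000e-02 -3.000e-02 -1.293e+01] turn [ 0.0003  0.0004 -0.    ] n 3.0
```

Call:
send_rows([
  [[0,0,-0.5],[0,0,0],1],
  [[0,0,-1],[0,0,0],1],
  [[0,0,-1.8],[0,0,0],1],
  [[0,0,-2.5],[0,0,0],1],
  [[0,0,-2.5],[0,0,0],1],
  [[0,0,-2],[0,0,0],1],
  [[0,0,-1],[0,0,0],1],
  [[0,0,0],[0,0,0],1],
  [[0,0,0],[0,0,0],1],
])

```text
t: 18.9
tool_pos: [0.5087, -0.106, 0.1599]
tool_rot: [0.828, 0.561, -0.001, -0.001]
contact_force: [0.2, 0.3, -3.2]
opening: 0.0651
```

Run:
```python
from h import *
plan([.4927,.0868,.155],-13.0)
im,d=get_image("scene");cv2.imwrite("pics/s12.png",im)
```

```text
t 18.9 pos [ 0.5087 -0.106   0.1599] x [ 3.714e-01  9.285e-01 -7.000e-04] z [-2.1e-03  1.0e-04 -1.0e+00] F [ 0.2  0.3 -3.2] T [ 0.01 -0.04 -0.05] op 0.0651 j [-0.56  0.11  0.76  1.89 -0.08  1.18  1.42]
shift cm [17.31 -8.64  0.49] turn [-0.002   0.0005 -0.1536] n 4.0
```

View pics/s12.png

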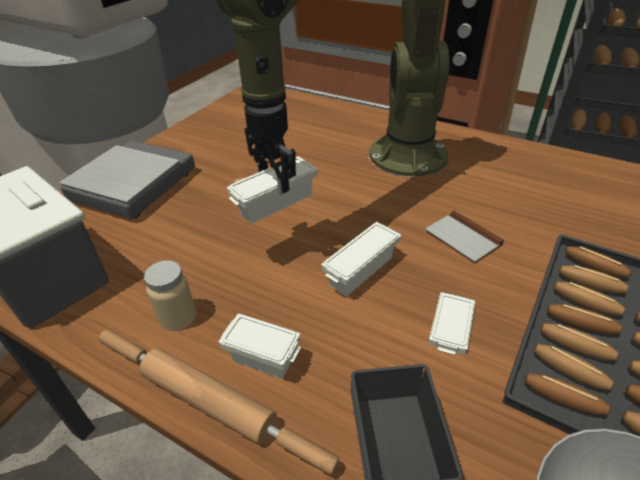

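Call:
send_rows([
  [[1.5,-0.7,0],[0,0,-0.02],1],
  [[3,-1.5,0],[0,0,-0.03],1],
  [[3.5,-1.6,0],[0,0,-0.03],1],
  [[3.5,-1.4,0],[0,0,-0.03],1],
  [[3,-1.2,0],[0,0,-0.03],1],
  [[1.5,-0.6,0],[0,0,-0.01],1],
  [[0,0,0],[0,0,0],1],
  [[0,0,0],[0,0,0],1],
])

```text
t: 19.75
tool_pos: [0.484, 0.0783, 0.1521]
tool_rot: [0.78, 0.625, -0.008, -0.003]
contact_force: [-0.0, -1.2, -2.3]
opening: 0.0651
```

Run:
```python
from h import *
plan([.4927,.0868,.155],-13.0)
im,d=get_image("wrist");cv2.imwrite("pics/w13.png",im)
```

```text
t 19.75 pos [0.484  0.0783 0.1521] x [ 0.2181  0.9759 -0.0083] z [-0.0154 -0.005  -0.9999] F [-0.  -1.2 -2.3] T [ 0.   -0.04  0.  ] op 0.0651 j [-0.78  0.04  0.59  1.95 -0.02  1.18  1.16]
shift cm [ 1.02  0.66 -0.31] turn [-0.0139  0.0083  0.0069] n 1.0
```

View pics/w13.png

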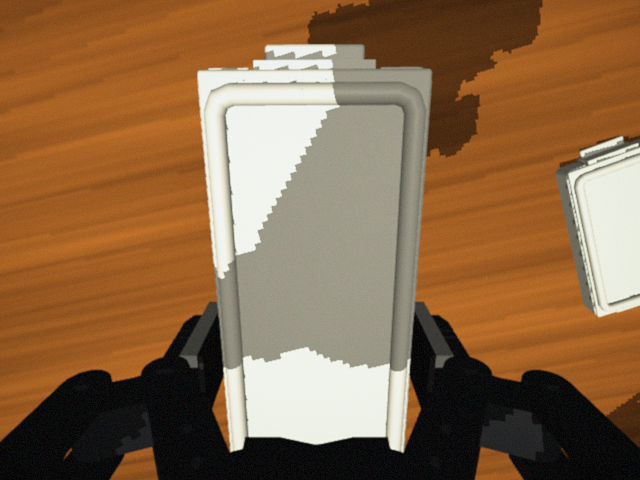

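Run:
```python
from h import *
m=camera_model("wrist");K=m["camera_matrix"];E=m["extrinsics"]
s,e=st()
def unp(u,v,zt):
    Rc=E[:3,:3];c=-Rc.T@E[:3,3]
    ray=Rc.T@np.array([(u-K[0,2])/K[0,0],-(v-K[1,2])/K[1,1],-1])
    ct=e.T@(c-s["tool_pos"]);rt=e.T@ray
    return ct+rt*(zt-ct[2])/rt[2]
for u,v,z in((198,70,-.0238),(432,70,-.0238),(315,82,-.0278),(315,44,-.0238)):
    print(u,v,z,unp(u,v,z).round(4))
```

```text
t 19.8 pos [0.484  0.0782 0.152 ] x [ 0.2188  0.9757 -0.0079] z [-0.0155 -0.0046 -0.9999] F [-0.  0. -3.] T [ 0.04 -0.04  0.04] op 0.0651 j [-0.78  0.04  0.59  1.95 -0.02  1.18  1.16]
198 70 -0.0238 [-0.0334 -0.0882 -0.0238]
432 70 -0.0238 [ 0.0309 -0.0882 -0.0238]
315 82 -0.0278 [-0.0012 -0.0849 -0.0278]
315 44 -0.0238 [-0.0012 -0.0947 -0.0238]
```

Call:
send_rows([
  [[1.0,0.65,0.8],[-0.014,0.008,0.007],1],
  [[0.1,0,0.7],[0,0,0],1],
  [[0,0,0],[0,0,0],1],
  [[0,0,0],[0,0,0],1],
])

```text
t: 20.2
tool_pos: [0.4933, 0.081, 0.1361]
tool_rot: [0.786, 0.618, -0.001, 0.001]
contact_force: [-0.2, -0.6, -2.7]
opening: 0.0651
```

Run:
```python
from h import *
plan([.4927,.0868,.12],-13.0)
W=None
im,d=get_image("top");m=camera_model("top");W=world(d,m)
im,d=get_image("scene");cv2.imwrite("pics/s14.png",cv2.resize(im[150:300,240:440],None,fx=3.8,fy=3.8))
```

```text
t 20.2 pos [0.4933 0.081  0.1361] x [ 0.2354  0.9719 -0.0027] z [-9.0e-04 -2.5e-03 -1.0e+00] F [-0.2 -0.6 -2.7] T [0.   0.03 0.01] op 0.0651 j [-0.78  0.07  0.59  1.95 -0.04  1.13  1.16]
shift cm [ 0.55 -0.19  1.61] turn [-0.0003  0.0027 -0.0107] n 1.0
```

View pics/s14.png

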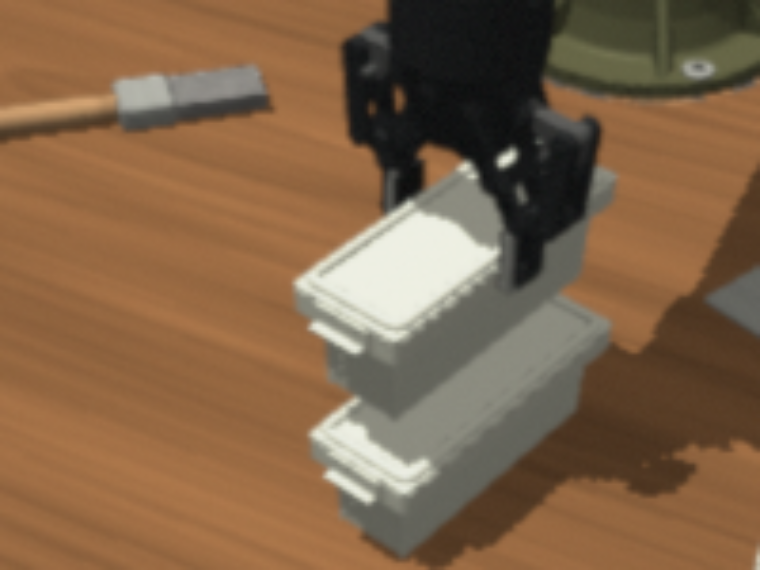

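Call:
send_rows([
  [[0.5,-0.2,0.7],[0,0.003,-0.01],1],
  [[0.15,0,0.7],[0,0,-0.002],1],
  [[0,0,0],[0,0,0],1],
  [[0,0,0],[0,0,0],1],
])

```text
t: 20.7
tool_pos: [0.4928, 0.0884, 0.1214]
tool_rot: [0.782, 0.623, 0.001, -0.0]
contact_force: [0.6, -0.0, -1.8]
opening: 0.065
```

Run:
```python
from h import *
plan([.4927,.0868,.113],-13.0)
```

```text
t 20.7 pos [0.4928 0.0884 0.1214] x [0.2227 0.9749 0.0015] z [ 5.0e-04  1.4e-03 -1.0e+00] F [ 0.6 -0.  -1.8] T [-0.03 -0.02  0.03] op 0.065 j [-0.78  0.09  0.58  1.97 -0.06  1.1   1.17]
shift cm [-0.16  0.02  0.84] turn [ 0.0002 -0.0015  0.0023] n 1.0
```

Call:
send_rows([
  [[-0.15,0,0.5],[0,-0.001,0.002],1],
  [[0.05,0,0.3],[0,0,0],1],
  [[0,0,0],[0,0,0],1],
])

```text
t: 21.0
tool_pos: [0.4926, 0.0874, 0.1128]
tool_rot: [0.782, 0.623, 0.0, -0.0]
contact_force: [-0.5, 0.1, -3.3]
opening: 0.065
```

Run:
```python
from h import *
plan([.4927,.0868,.109],-13.0)
```

```text
t 21.0 pos [0.4926 0.0874 0.1128] x [2.245e-01 9.745e-01 3.000e-04] z [ 3.e-04  3.e-04 -1.e+00] F [-0.5  0.1 -3.3] T [-0.05 -0.04  0.02] op 0.065 j [-0.78  0.1   0.58  1.98 -0.06  1.08  1.18]
shift cm [-0.06  0.02  0.38] turn [ 0.0003 -0.0003  0.0004] n 1.0
```

Call:
send_rows([
  [[-0.05,0,0.3],[0,0,0],1],
  [[0.03,0,0.2],[0,0,0],1],
])

```text
t: 21.2
tool_pos: [0.4928, 0.0872, 0.1077]
tool_rot: [0.782, 0.623, 0.0, 0.0]
contact_force: [-0.3, 1.0, -2.5]
opening: 0.0648
```

Call:
send_rows([
  [[0.02,0,0.15],[0,0,0],1],
  [[0,0,0.1],[0,0,0],1],
])

```text
t: 21.4
tool_pos: [0.4929, 0.0874, 0.105]
tool_rot: [0.783, 0.623, 0.0, 0.0]
contact_force: [-3.0, -1.3, 6.1]
opening: 0.0653
```

Call:
send_rows([
  [[0,0,0],[0,0,0],1],
  [[0,0,0],[0,0,0],0.3],
  [[0,0,0],[0,0,0],-0.5],
  [[0,0,0],[0,0,0],-1],
  [[0,0,0],[0,0,0],-1],
])

```text
t: 21.9
tool_pos: [0.4938, 0.0877, 0.106]
tool_rot: [0.783, 0.623, 0.001, 0.0]
contact_force: [-0.5, 0.4, 0.5]
opening: 0.0855
```

Run:
```python
from h import *
plan([.4927,.0868,.25],-13.0)
im,d=get_image("scene");cv2.imwrite("pics/s15.png",cv2.resize(im[150:300,240:440],None,fx=3.8,fy=3.8))
```

```text
t 21.9 pos [0.4938 0.0877 0.106 ] x [0.2247 0.9744 0.0019] z [ 0.0027  0.0013 -1.    ] F [-0.5  0.4  0.5] T [-0.05 -0.05  0.06] op 0.0855 j [-0.78  0.11  0.58  1.99 -0.07  1.06  1.18]
shift cm [ -0.08  -0.06 -14.41] turn [ 0.0023 -0.0019  0.0003] n 3.0
```

View pics/s15.png

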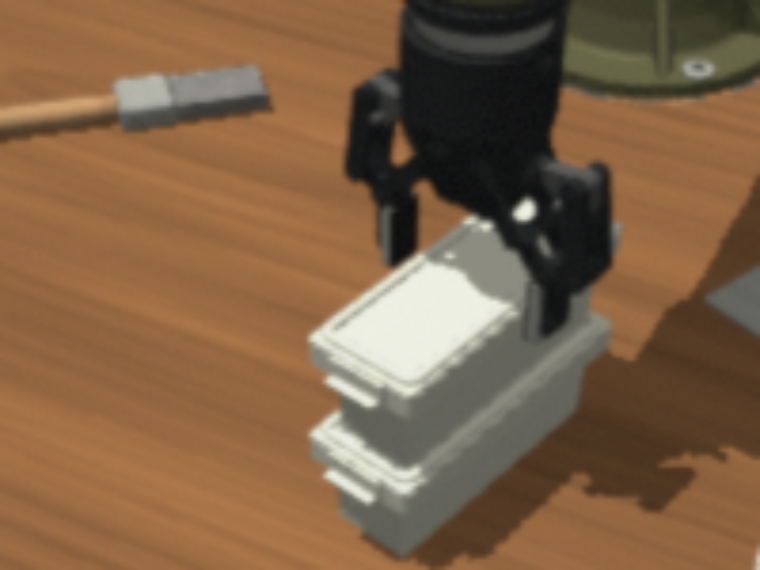

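Seated. Straight up, then look.

Call:
send_rows([
  [[0,0,-1.5],[0,0,0],-1],
  [[0,0,-3],[0,0,0],-1],
  [[0,0,-3.5],[0,0,0],-1],
  [[0,0,-3.5],[0,0,0],-1],
  [[0,0,-3.5],[0,0,0],-1],
  [[0,-1,-2],[0,0,0],-1],
  [[0,0,0],[0,0,0],-1],
  [[0,0,0],[0,0,0],-1],
])

```text
t: 22.75
tool_pos: [0.4841, 0.0894, 0.2833]
tool_rot: [0.783, 0.622, 0.003, 0.001]
contact_force: [-1.0, -0.2, -0.6]
opening: 0.0858
```

Run:
```python
from h import *
seelid("w16","lid")
plan([.4927,.0868,.25],-13.0)
im,d=get_image("scene");cv2.imwrite("pics/s16.png",im)
W=world(d,camera_model("scene"))
for q in("stored","short_lid","short_box"):
  for r in nets.silhouettes("scene",q)[:2]:
    p=W[r["pixels"]&(d>0)];print(q,round(r["confidence"],2),r["box"],np.percentile(p[:,2],[50,98]).round(4),p.mean(0).round(4))
```

```text
lid 0.96 [266.  93. 364. 329.] z [0.117  0.1296 0.133  0.134 ] [489.5, 87.5, 185.4, 66.2, -12.5]
   panel z centre 0.1294, +x end(65) 0.1294 -x end 0.1294, side +-25: 0.1293 0.1295
stored 0.24 [187. 424. 201. 443.] z [0.0017 0.0098 0.0152 0.017 ] [760.8, -136.8, 34.2, 6.5, 20.6]
   panel z centre 0.0091, +x end(65) 0.0156 -x end 0.0025, side +-25: 0.0325 -0.0144
t 22.9 pos [0.4835 0.0892 0.2821] x [0.2261 0.9741 0.0014] z [ 2.8e-03  8.0e-04 -1.0e+00] F [-0.5 -0.3 -0.9] T [-0.03 -0.05 -0.02] op 0.0857 j [-0.82 -0.07  0.56  1.77  0.04  1.42  1.08]
shift cm [-0.03  0.94  3.21] turn [ 0.0026 -0.0014 -0.0012] n 1.0
stored 0.78 [318.5, 234.7, 401.6, 295.8] [0.0537 0.0692] [0.5264 0.0991 0.0432]
short_lid 0.97 [427.5, 292.1, 473.1, 352.8] [0.0161 0.0209] [0.5518 0.298  0.0154]
short_box 0.95 [221.2, 314.6, 298.5, 377.9] [0.0642 0.0694] [0.7804 0.0389 0.0566]
short_box 0.23 [232.4, 169.3, 308.1, 186.4] [0.0162 0.0207] [ 0.2924 -0.2585  0.0147]
```

View pics/w16.png

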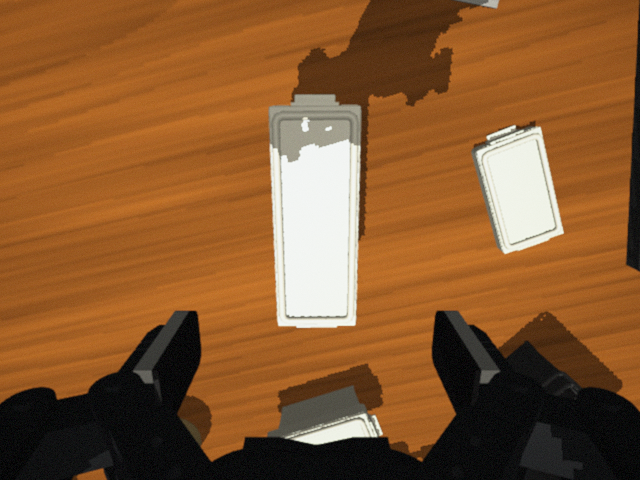

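View pics/s16.png

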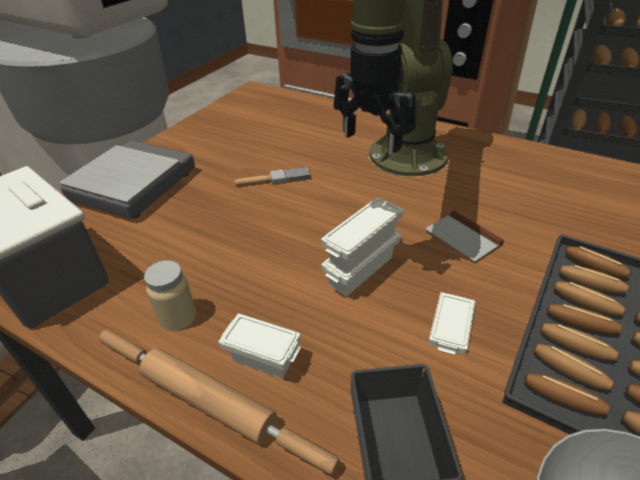

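```bash
python3 -c "
from plant import arm
print(arm.close_job())"
```

```text
the job is handed in; nothing more can be done
None
```

The job is done and handed in at about 23 s. The lid is snapped onto the roll box at both ends, and the closed box sits on the other long box with its foot inside the raised rim.

- **Lid fit:** After pressing, the panel was level at 64.9 mm over the box's underside at both ends. The closed box next to it read 64.6 mm and the snapped height is 64.5 mm. The press force broke off and then rose to a hard stop at each end. The highest was about 35 N at the second end, above the 10–14 N needed to snap it.
- **Stacking:** The box touched down gently (about 6 N) at the expected height. Its panel then read 129.4 mm at both ends and level sideways (expected 129.0 mm). Its centre was within about 1 mm of the lower box's and it pointed the same way to within about 0.5°.
- **Everything else:** The other things look unmoved in the last scene picture. The short lid and the short box were also found again where they stood. The gripper was open and well clear of the stack at hand-in.

**Disagreements and gaps:**
- The fixed cameras differed by about 4–5 mm in x at the start, so I used the wrist camera, whose readings agreed to about 1–2 mm.
- At the end the network's "stored" query found the lower box in the scene camera but not in the wrist camera, because the upper box hid it.
- The roll could not be seen under the closed lid. The box came up level and nothing dropped out.

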